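Slide the red dish out of the row and home into the reading bay

TASK

Push the red culture dish out of the row of touching dishes without shifting its yellow neighbours or the amber jar, and slide it flat along the bench into the reader's open bay. Press it gently home against the bay's sprung orange pad, with a push of about 8 newtons (never more than 12) held for a second, then ease off and leave the dish there against the pad.

Things in the scene. Friction and masses are not known exactly. Their poses are not given: they have to be found in the camera images.
- dish_red_center (a point): Centre (half-way up, 11 mm above the bench) of the lidded glass culture dish with red filling: a plain round disc 90 mm in diameter and 22 mm tall, about 0.12 kg, standing flat and loose on the bench. Too wide to grip: it is pushed at its side. It stands in the middle or at either end of a straight row of three touching dishes.
- dish_a_center (a point): Centre of a lidded glass dish with yellow filling, same size as the red one (90 mm diameter, 22 mm tall), in the row; must stay in place.
- dish_b_center (a point): Centre of the other yellow dish, same size, in the row; must stay in place.
- bay: Fixed open bay of a white reader. Origin: on the bench, mid-way across the mouth; x points level into the bay (the way to push), y across, z up. Two aluminium cheeks 22 mm tall, 12 mm thick, 96 mm apart, run from x = 0 to 175 mm; lips flare out from the mouth to x = -35 mm (about 145 mm apart). The bench is its floor. White housing, 85 mm tall, at x = 175 to 275 mm.
- amber_bottle: Amber jar with black cap, 60 mm in diameter, 90 mm tall, origin at the centre of its underside; a bystander beside the row.
- pad_nearest (a point): Fixed mark in the bay at x = 60 mm, 12 mm up: the nearest place for the face of the sprung orange pad (56 mm wide, 4 to 20 mm above the bench, on a clamped black block). The real face is 0 to 60 mm deeper; where is not reported: find it by feel. Dish touches it with its centre 15 to 75 mm inside the mouth. Pad yields about 0.6 mm per newton, 14 mm of travel.
There are look-alikes about, which are no part of the job. Leave any black or green look-alike of the part that bears dish_red_center alone.

How it is judged:
On the way, in this order (a step that is already met when the one before it is completed fails the run):
1. the red dish stands clear of both yellow dishes by 15 mm or more (horizontal distance between dish_red_center and dish_a_center above 0.105 m and horizontal distance between dish_red_center and dish_b_center above 0.105 m), for 0.1 s.
2. the red dish, inside the bay, is pressed against the pad with 5 N or more for half a second (contact force between dish_red and bay above 5 N and x of dish_red_center in the frame of bay above 0.012 m and y of dish_red_center in the frame of bay between -0.007 and 0.007 m), for 0.5 s.
At the end, for the whole second after the job is handed in: The red dish lies flat and at rest inside the bay between the cheeks, its centre 8 to 83 mm inside the mouth and within 7 mm of the bay's mid-line, let go; both yellow dishes lie within 8 mm of where they started, and the jar within 20 mm of its place (x of dish_red_center in the frame of bay between 0.008 and 0.083 m and y of dish_red_center in the frame of bay between -0.007 and 0.007 m and height (world z) of dish_red_center below 0.015 m and angle between dish_red_center's own z axis and vertical below 0.06 rad and linear speed of dish_red below 0.01 m/s and distance of each of dish_a_center, dish_b_center from where it was at the start of the episode below 0.008 m and distance of amber_bottle from where it was at the start of the episode below 0.02 m); the robot touches nothing.
It fails at once if a yellow dish is shifted by more than 8 mm (distance of any of dish_a_center, dish_b_center from where it was at the start of the episode above 0.008 m).
It fails at once if the red dish is pressed against the bay with more than 13 N (contact force between dish_red and bay above 13 N).
It fails at once if the red dish is lifted or tipped off the bench (centre raised by more than 9 mm, or tilted more than 0.2 rad) (height (world z) of dish_red_center above 0.02 m or angle between dish_red_center's own z axis and vertical above 0.2 rad).
It fails at once if the jar is moved by more than 20 mm (distance of amber_bottle from where it was at the start of the episode above 0.02 m).
It also fails if it takes over 72 s, if anything falls off the work surface, if the arm or the gripper's body presses on something with over 40 N, if the wrist force passes 120 N, or if a joint passes its speed limit or range.

ROBOT

A 6-joint arm with a two-finger parallel gripper is mounted at the origin on the work surface. World frame = base frame: x ahead of the robot, y to its left, z up, the work surface at z = 0. Lengths are in m, angles in rad, forces in N, time in s.
With the tool pointing down it reaches from about 0.25 to 0.775 m from the base axis. Payload 4 kg.
Tool frame: the origin (TCP) lies on the centre line of the jaws, within the pads' length; the fingertips stand 8 mm ahead of it and the grasp point (between the pads) lies 11 mm behind it; z points along the fingers, y is the direction in which the jaws open and shut (so a half turn about z gives the same grasp; the last joint's range is limited). The gripper opens to 94 mm and grips with 3 to 60 N. Pads are 16 mm wide; open, the fingers measure 119 mm over their backs; the gripper's body (75 mm by 177 mm) begins 78 mm behind the grasp point.
Start: joints at [-1.331, 0.087, 1.371, -0, 1.684, -0.103], TCP at [0.185, -0.518, 0.214] pointing down, gripper open.
Joint ranges: [-3.1, 3.1], [-0.76, 2.03], [0.27, 2.55], [-1.08, 4.22], [0.17, 2.65], [-2.57, 2.57]. Speed limits (rad/s): [2.79, 2.79, 3.14, 3.14, 3.14, 3.14].

INTERFACE

Orientations are given as [roll, pitch, yaw] about the fixed x, y, z axes, in that order (R = Rz(yaw) Ry(pitch) Rx(roll)).
In Python, from bench import robot, cams, close_job gives the robot as it stands.
- The arm moves only by the tool arm_command, never from a script. Its argument "plan" is one flat list of numbers, 7 for each row, row after row: the shift along the tool's x, y, z in cm, then the turn, a rotation vector about the tool's x, y, z in degrees, then the closure, from 0 (fully open) to 1 (shut). A call has 1 to 8 rows; each row shifts and turns the commanded pose from where the row before left it, along the tool's axes as they then stand; what a row does not reach is not made up. A row lasts 1/8 s, in which the tool goes at most 62.5 mm and 10.7 degrees, less where a joint would pass 70% of its speed; a pose out of reach is approached as far as the arm can. A call with a gripper value outside its range is refused whole. The fingers move at their own pace and stop on an object; the grip force is fixed at half the most. Time passes only in rows, so rows that do not move let the fingers close. It gives the time, the measured TCP pose, the force and the opening at its end, in the units of the state.
- robot.get_obs(): the state, without advancing time (a new reading comes with each control period).
- cams.snapshot(name): name is "scene" or "top" or "wrist"; returns a dict with "pixels" (480x640x3 uint8, red, green, blue), "fov_y" (degrees; the focal length in pixels is half the picture's height over the tangent of half this angle, whatever the lens; pixels are square), "cx", "cy" (the principal point, pixels), "camera_from_world" (4x4, takes a point from world to camera coordinates); the wrist camera has in their place "tool_from_camera" (4x4, takes a point from camera to tool coordinates, whose origin is the TCP and whose axes are the flange's). Camera axes: x right, y up, looking along -z (the intrinsics and any distortion apply to the point x, -y, -z); pixel columns grow to the right and rows downward; lengths in m; the calibration is good to about 2 mm. The wrist camera is an equidistant fisheye: a pixel r from the principal point sees the ray r / f radians off the axis. A picture is of the moment at which its call begins: read the wrist's pose just before it. There is no depth.
- close_job(): hands the job in, once; it reports no verdict.
The state is a dict: "time": time; "joint_positions": joint angles; "qvel": joint speeds; "joint_torque": joint torques, N m; "tool_pos": TCP position; "ee_rot": TCP orientation; "wrist_force": force on the tool from outside, world axes, zero at the start; "wrist_torque": the same for the moment, N m; "width": finger opening in m.
Only numpy, scipy, OpenCV 4.12 (cv2) and the standard library are available. Lean on these libraries where they do the work, as an engineer would, in place of code of your own. Each camera call takes 0.05 s, during which the arm holds its last target.

## Working session

There is one attempt and no reset: what is moved stays moved. The work goes in short steps, Python scripts to look and compute and a tool call to move; the robot and the scene stay as the last step left them, time stands still between calls to the robot, and variables do not carry over. Pictures are saved under pics/ and viewed, and the job is handed in when it is done.

Besides the shell and the picture viewer there is one more tool, called after "Emit:" as name(argument=value, ...) on one line, values as JSON. arm_command: Moves the arm, as the interface text tells. Its arguments: {"type":"object","properties":{"plan":{"type":"array","items":{"type":"number"}}},"required":["plan"]}

```bash
ls; mkdir -p pics
python3 - <<'E'
from bench import robot, cams
import cv2
o=robot.get_obs()
for k,v in o.items(): print(k,v)
for n in ("scene","top","wrist"):
    s=cams.snapshot(n); cv2.imwrite(f"pics/{n}0.png",s["pixels"][:,:,::-1])
    print(n,{k:v for k,v in s.items() if k!="pixels"})
E
```

```text
pics
time 0.0
joint_positions [-1.33112320e+00  8.79287519e-02  1.37224774e+00  1.30614619e-05
  1.68359379e+00 -1.03081597e-01]
qvel [ 0.00013857  0.00081872  0.00112466  0.0003451  -0.00075651  0.00062501]
joint_torque [-1.69488303e-03 -3.40185285e+01 -3.02432299e+01  7.15036970e-02
  3.31619766e-02 -1.55419093e-04]
tool_pos [ 0.18472807 -0.51748519  0.21232182]
ee_rot [-3.13942793e+00 -2.36988130e-04  3.42755927e-01]
wrist_force [0.22836998 0.33060935 0.37134634]
wrist_torque [ 0.0394787  -0.08447818  0.02310059]
width 0.09428664782779173
scene {'fov_y': 56.948457580101234, 'cx': 322.1337581381762, 'cy': 236.67925767354896, 'camera_from_world': array([[ 0.24317268,  0.96981338,  0.01813962, -0.21818395],
       [-0.59781216,  0.13511698,  0.79016709,  0.28911931],
       [ 0.76386364, -0.20299114,  0.61262299, -1.11467469],
       [ 0.        ,  0.        ,  0.        ,  1.        ]])}
top {'fov_y': 48.523729167950066, 'cx': 323.54723756267003, 'cy': 243.54146156968906, 'camera_from_world': array([[-0.00275459, -0.99950724, -0.03126787,  0.10717983],
       [ 0.98801851, -0.00754527,  0.1541509 , -0.56638411],
       [-0.15431087, -0.03046861,  0.98755244, -0.81604555],
       [ 0.        ,  0.        ,  0.        ,  1.        ]])}
wrist {'fov_y': 65.70646984690485, 'cx': 313.81231377071254, 'cy': 235.4636760174792, 'tool_from_camera': array([[-4.47398468e-04,  9.64601481e-01,  2.63711551e-01,
         7.58908325e-02],
       [ 9.99999544e-01,  2.09039464e-04,  9.31921590e-04,
        -1.36875919e-03],
       [ 8.43806825e-04,  2.63711847e-01, -9.64601135e-01,
        -1.69945791e-01],
       [ 0.00000000e+00,  0.00000000e+00,  0.00000000e+00,
         1.00000000e+00]])}
```

View pics/scene0.png

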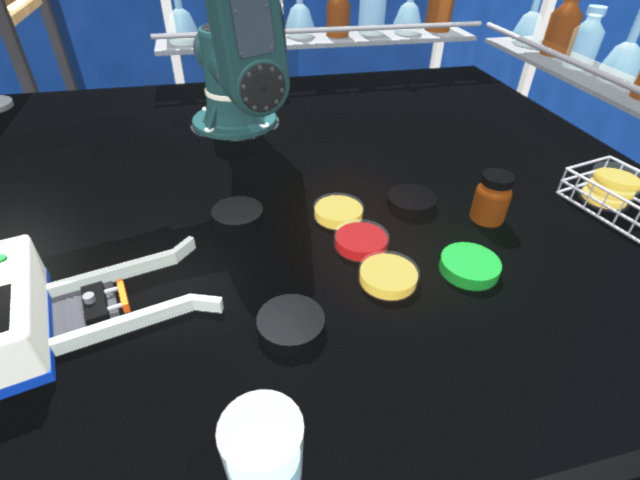

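View pics/top0.png

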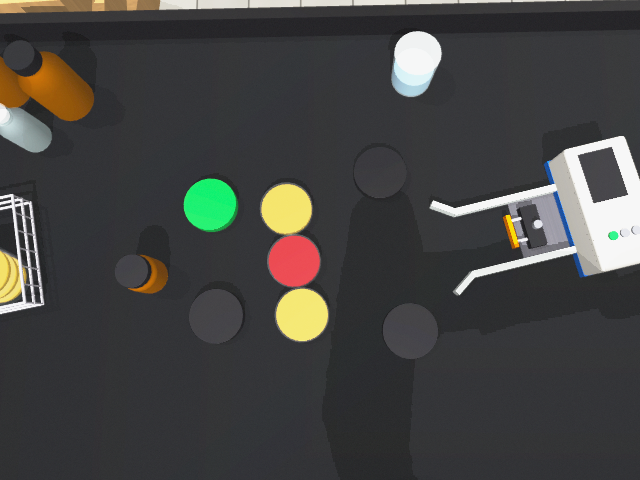

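View pics/wrist0.png

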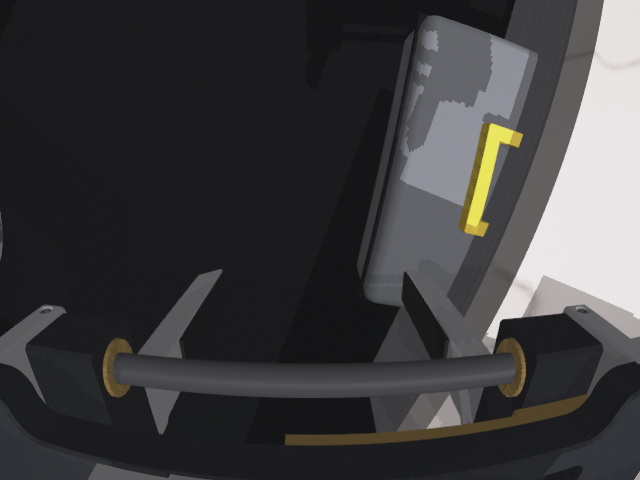

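Red candidates in the top view: red (293,261), yellow (286,209) and (302,315), green (210,205), black (380,172), (410,331) and (216,316). The red one stands in the middle of the row between the two yellows. The bay mouth is near (465,244), opening to the left, with its axis slightly tilted, and the orange pad is at (512,231). The jar is at (145,273). I'll measure next.

```bash
cat > h.py <<'E'
import numpy as np, cv2
def proj_setup(s):
    f=240/np.tan(np.radians(s["fov_y"]/2)); return f,s["cx"],s["cy"],s["camera_from_world"]
def cast(s,u,v,z):
    f,cx,cy,T=proj_setup(s); R=T[:3,:3]; t=T[:3,3]; c=-R.T@t
    d=R.T@np.array([(u-cx)/f,-(v-cy)/f,-1.0]); return c+d*(z-c[2])/d[2]
def proj(s,p):
    f,cx,cy,T=proj_setup(s); q=T[:3,:3]@np.asarray(p)+T[:3,3]; return np.array([cx+f*q[0]/-q[2],cy-f*q[1]/-q[2]])
def dishes(s,z=0.022):
    hsv=cv2.cvtColor(s["pixels"],cv2.COLOR_RGB2HSV); out=[]
    for n,(a,b) in dict(red=((0,8)),yel=((20,35)),grn=((50,75))).items():
        m=cv2.inRange(hsv,(a,110,90),(b,255,255))
        if n=="red": m|=cv2.inRange(hsv,(170,110,90),(180,255,255))
        for c in cv2.findContours(m,cv2.RETR_EXTERNAL,cv2.CHAIN_APPROX_NONE)[0]:
            if cv2.contourArea(c)<300: continue
            P=np.array([cast(s,u,v,z)[:2] for u,v in c[:,0]])
            (x,y),r=cv2.minEnclosingCircle(P.astype(np.float32)); out.append((n,round(x,4),round(y,4),round(r,4)))
    return out
E
python3 - <<'E'
from bench import cams
from h import *
for n in("top","scene"):
    s=cams.snapshot(n); print(n,*dishes(s),sep="\n ")
    im=s["pixels"][:,:,::-1]
    if n=="top": c=im[140:300,400:640]
    else: c=im[220:400,0:240]
    cv2.imwrite(f"pics/crop_{n}.png",cv2.resize(c,None,fx=3.3,fy=3.3,interpolation=cv2.INTER_CUBIC))
    if n=="top": cv2.imwrite("pics/crop_red.png",cv2.resize(im[150:370,180:400],None,fx=2.5,fy=2.5))
E
```

```text
top
 ('red', 0.542, 0.155, 0.0434)
 ('yel', 0.4544, 0.1413, 0.0425)
 ('yel', 0.5195, 0.6442, 0.0435)
 ('yel', 0.6306, 0.1668, 0.0439)
 ('grn', 0.6385, 0.2965, 0.0479)
scene
 ('red', 0.5559, 0.1472, 0.0519)
 ('yel', 0.6514, 0.1579, 0.0408)
 ('grn', 0.648, 0.2913, 0.0577)
```

View pics/crop_top.png

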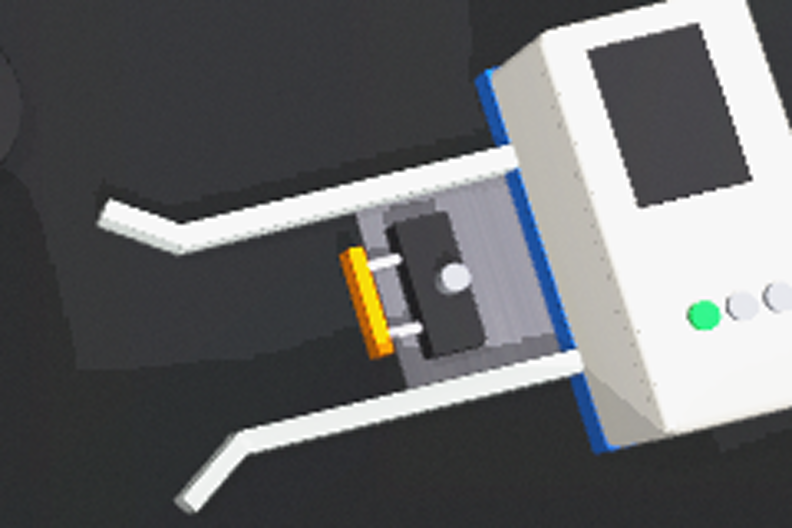

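View pics/crop_red.png

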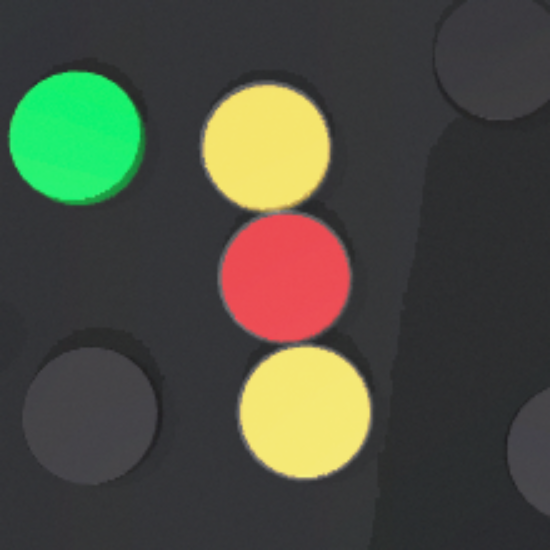

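View pics/crop_scene.png

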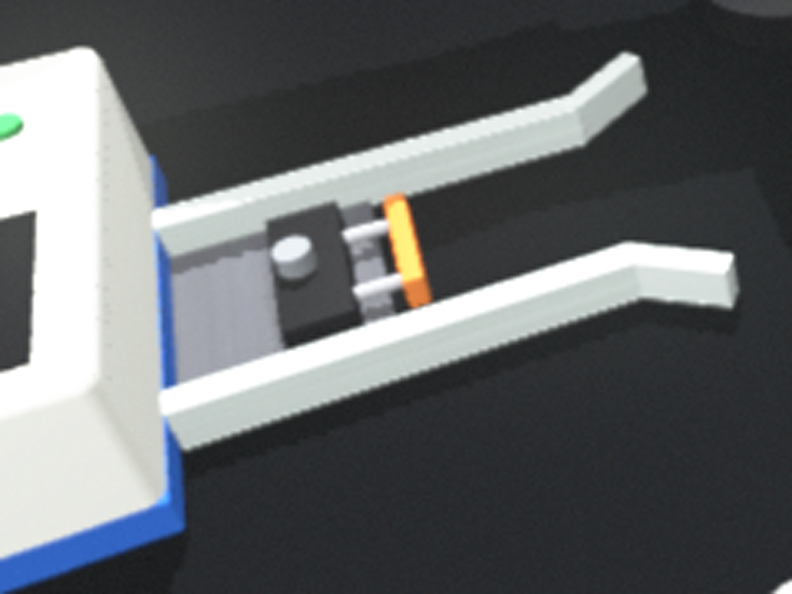

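Run:
```python
from bench import cams
from h import *
s=cams.snapshot("top")
T=s["camera_from_world"]; print("campos",-T[:3,:3].T@T[:3,3])
def W(x,y,z=.022): return cast(s,400+(x+.5)/3.3-.5,140+(y+.5)/3.3-.5,z)[:2]
P=dict(Uo0=(186,222),Uo1=(510,147),Ui0=(182,246),Ui1=(516,168),Li0=(240,431),Li1=(578,351),Lo0=(252,453),Lo1=(580,372),UL=(103,212),LL=(185,500))
w={k:W(*v) for k,v in P.items()}
for k,v in w.items(): print(k,v.round(4))
for a in("Uo","Ui","Li","Lo"):
    d=w[a+"1"]-w[a+"0"]; print(a,np.degrees(np.arctan2(d[1],d[0])),np.linalg.norm(d))
ds=[w[a+"1"]-w[a+"0"] for a in("Uo","Ui","Li","Lo")]
d=sum(ds); d/=np.linalg.norm(d); n=np.array([-d[1],d[0]])
for a in("Uo","Ui","Li","Lo"): print(a,(w[a+"0"]@n).round(4),(w[a+"1"]@n).round(4))
o=np.mean([(w[a+"0"]@n+w[a+"1"]@n)/2 for a in("Uo","Ui","Li","Lo")])
print("d",d,"offset",o, "along mouth", {k:round(float(v@d),4) for k,v in w.items()})
print("pad top front", [ (W(x,y,.02)@d).round(4) for x,y in((341,252),(372,356))],[ (W(x,y,.02)@n).round(4) for x,y in((341,252),(372,356))])
# black dishes
g=cv2.cvtColor(s["pixels"],cv2.COLOR_RGB2GRAY)
for (u,v) in((380,172),(410,331)): print("black",cast(s,u,v,.022)[:2])
print("jar base",cast(s,152,278,.0))
```

```text
campos [0.43396852 0.07798972 0.89654768]
Uo0 [ 0.6307 -0.1162]
Uo1 [ 0.6679 -0.2805]
Ui0 [ 0.6184 -0.1137]
Ui1 [ 0.657  -0.2827]
Li0 [ 0.5245 -0.1385]
Li1 [ 0.5634 -0.3066]
Lo0 [ 0.5136 -0.1439]
Lo1 [ 0.5529 -0.3068]
UL [ 0.6363 -0.0747]
LL [ 0.4905 -0.11  ]
Uo -77.24106276573818 0.1684131090228431
Ui -77.13155279255427 0.17335564321758135
Li -76.99070349779277 0.17257622331481454
Lo -76.44412948705562 0.1676197283052163
Uo 0.5882 0.5874
Ui 0.5768 0.5762
Li 0.4797 0.4796
Lo 0.4678 0.4693
d [ 0.22573337 -0.97418912] offset 0.5281366795432479 along mouth {'Uo0': 0.2556, 'Uo1': 0.424, 'Ui0': 0.2504, 'Ui1': 0.4237, 'Li0': 0.2533, 'Li1': 0.4259, 'Lo0': 0.2561, 'Lo1': 0.4237, 'UL': 0.2164, 'LL': 0.2179}
pad top front [np.float64(0.3274), np.float64(0.3275)] [np.float64(0.5554), np.float64(0.5009)]
black [0.69247087 0.00901951]
black [ 0.42673962 -0.03418586]
jar base [0.51682791 0.39845664 0.        ]
```

Emit:
arm_command(plan=[0,0,0,0,0,-10.4,0.6,0,0,0,0,0,-10.4,0.6,0,0,0,0,0,-10.4,0.6,0,0,0,0,0,-10.4,0.6,0,0,0,0,0,-10.4,0.6,0,0,0,0,0,-10.4,0.6,0,0,0,0,0,-10.4,0.6,0,0,0,0,0,-10.5,0.6])

```text
time: 1.3
tool_pos: [0.1849, -0.5179, 0.2134]
ee_rot: [-3.142, -0.0, 1.803]
wrist_force: [0.0, 0.4, 0.0]
width: 0.0378
```

```bash
cat >> h.py <<'E'
d=np.array([.22573,-.97419]); n=np.array([.97419,.22573])
from scipy.spatial.transform import Rotation as Ro
def status(target=None):
    from bench import robot
    o=robot.get_obs(); R=Ro.from_euler("xyz",o["ee_rot"]); p=np.array(o["tool_pos"])
    print("t",round(o["time"],2),"p",p.round(4),"rpy deg",np.degrees(o["ee_rot"]).round(2),"w",round(o["width"],4),"s,n",(p[:2]@d).round(4),(p[:2]@n).round(4),"F",np.round(o["wrist_force"],2))
    if target is not None: print("tool-frame cm",(100*R.inv().apply(np.array(target)-p)).round(2))
    return o
E
python3 - <<'E'
from h import *
s,nn=-.0907,.563
t=s*d+nn*n; print(t)
status([t[0],t[1],.1])
E
```

```text
[0.52799526 0.21544502]
t 1.3 p [ 0.1849 -0.5179  0.2134] rpy deg [-1.8000e+02 -1.0000e-02  1.0329e+02] w 0.0378 s,n 0.5463 0.0632 F [0.04 0.36 0.01]
tool-frame cm [63.49 50.25 11.35]
```

Emit:
arm_command(plan=[4,3.1,0,0,0,0,0.6,4,3.1,0,0,0,0,0.6,4,3.1,0,0,0,0,0.6,4,3.1,0,0,0,0,0.6,4,3.1,0,0,0,0,0.6,4,3.1,0,0,0,0,0.6,4,3.1,0,0,0,0,0.6,4,3.1,0,0,0,0,0.6])

```text
time: 2.3
tool_pos: [0.3553, -0.1491, 0.2137]
ee_rot: [3.141, 0.001, 1.796]
wrist_force: [0.5, 0.2, 0.5]
width: 0.0376
```

Emit:
arm_command(plan=[4,3.1,0,0,0,0,0.6,4,3.1,0,0,0,0,0.6,4,3.1,0,0,0,0,0.6,4,3.1,0,0,0,0,0.6,4,3.1,0,0,0,0,0.6,4,3.1,0,0,0,0,0.6,4,3.1,0,0,0,0,0.6,3.5,3.1,0,0,0,0,0.6])

```text
time: 3.3
tool_pos: [0.5265, 0.2137, 0.2134]
ee_rot: [3.141, 0.0, 1.797]
wrist_force: [0.1, -0.2, 0.2]
width: 0.0378
```

Run:
```python
from h import *
t=-.0907*d+.563*n
status([t[0],t[1],.013])
```

```text
t 3.3 p [0.5265 0.2137 0.2134] rpy deg [1.7999e+02 1.0000e-02 1.0298e+02] w 0.0378 s,n -0.0894 0.5611 F [ 0.07 -0.25  0.25]
tool-frame cm [ 0.14  0.18 20.04]
```

Descend part-way and check with the wrist camera.

Emit:
arm_command(plan=[0.1,0.2,5,0,0,0,0.6,0,0,5,0,0,0,0.6,0,0,3,0,0,0,0.6,0,0,1,0,0,0,0.6,0,0,0,0,0,0,0.6])

```text
time: 3.92
tool_pos: [0.5279, 0.2133, 0.0736]
ee_rot: [-3.141, 0.0, 1.797]
wrist_force: [-0.7, 0.3, 1.4]
width: 0.0376
```

Run:
```python
from h import *
from bench import cams
t=-.0907*d+.563*n
status([t[0],t[1],.013])
for k in ("wrist","top"):
    cv2.imwrite(f"pics/{k}1.png",cams.snapshot(k)["pixels"][:,:,::-1])
```

```text
t 3.92 p [0.5279 0.2133 0.0736] rpy deg [-179.99    0.    102.94] w 0.0376 s,n -0.0887 0.5624 F [-0.67  0.25  1.42]
tool-frame cm [0.2  0.06 6.06]
```

View pics/wrist1.png

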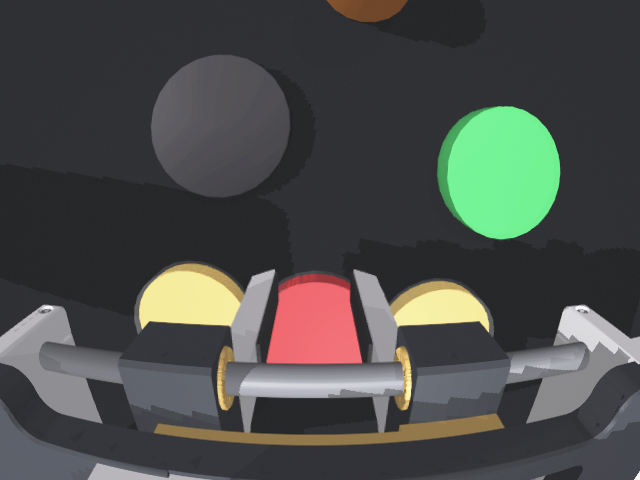

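View pics/top1.png

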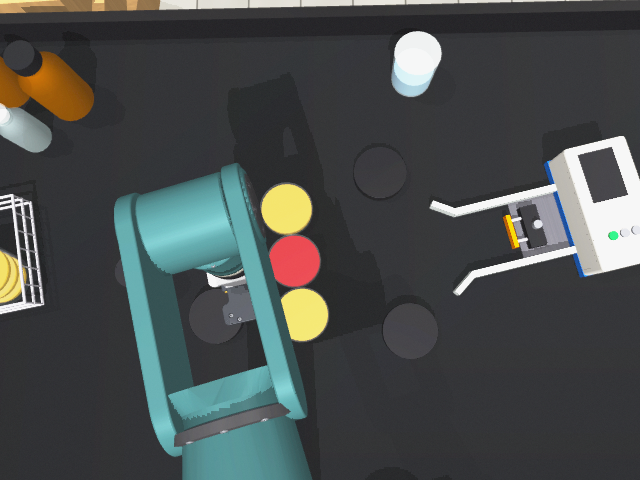

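The wrist view shows red at (315,320), centred between the fingers at (260,270) and (365,270), with a yellow dish on each side. Descending behind it.

Emit:
arm_command(plan=[0.3,0,2,0,0,0,0.6,0,0,2,0,0,0,0.6,0,0,1.2,0,0,0,0.6,0,0,0.7,0,0,0,0.6,0,0,0,0,0,0,0.6,0,0,0,0,0,0,0.6])

```text
time: 4.78
tool_pos: [0.5278, 0.2164, 0.0153]
ee_rot: [3.14, -0.0, 1.797]
wrist_force: [0.0, 0.2, -0.9]
width: 0.0374
```

Run:
```python
from h import *
from bench import cams
status()
cv2.imwrite("pics/wrist2.png",cams.snapshot("wrist")["pixels"][:,:,::-1])
```

```text
t 4.78 p [0.5278 0.2164 0.0153] rpy deg [179.91  -0.   102.94] w 0.0374 s,n -0.0917 0.563 F [ 0.    0.23 -0.92]
```

View pics/wrist2.png

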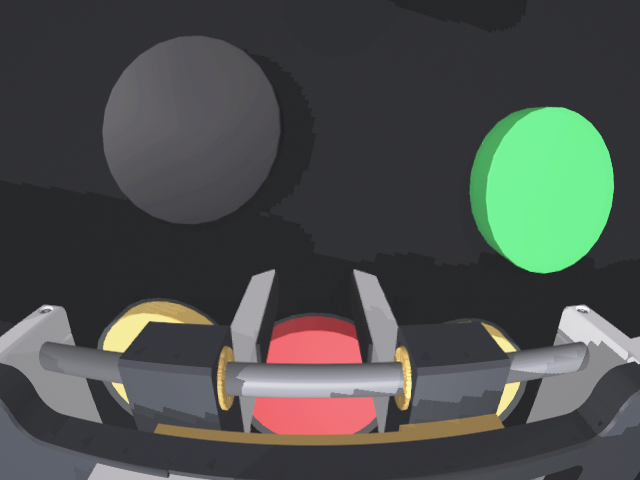

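Emit:
arm_command(plan=[-0.6,0,0.2,0,0,0,0.6,-0.5,0,0,0,0,0,0.6,-0.4,0,0,0,0,0,0.6,-0.5,-0.05,0,0,0,0,0.6,-0.6,-0.05,0,0,0,0,0.6,-0.6,-0.05,0,0,0,0,0.6,-0.6,-0.05,0,0,0,0,0.6,-0.4,-0.05,0,0,0,0,0.6])

```text
time: 5.82
tool_pos: [0.5341, 0.1743, 0.0125]
ee_rot: [-3.142, 0.0, 1.796]
wrist_force: [-0.6, 1.1, 1.4]
width: 0.0374
```

Run:
```python
from h import *
from bench import cams
status()
s=cams.snapshot("top"); print(dishes(s))
cv2.imwrite("pics/top2.png",s["pixels"][:,:,::-1])
s=cams.snapshot("scene")
cv2.imwrite("pics/scene2.png",s["pixels"][:,:,::-1])
```

```text
t 5.83 p [0.5341 0.1743 0.0125] rpy deg [-180.      0.    102.93] w 0.0374 s,n -0.0493 0.5597 F [-0.63  1.11  1.36]
[('red', 0.5463, 0.1192, 0.0419), ('yel', 0.43, 0.1582, 0.0286), ('yel', 0.5194, 0.6444, 0.0435), ('grn', 0.6538, 0.3002, 0.0426)]
```

View pics/top2.png

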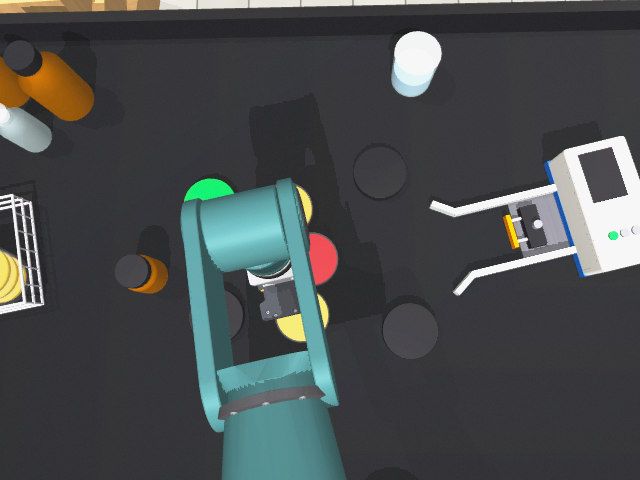

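View pics/scene2.png

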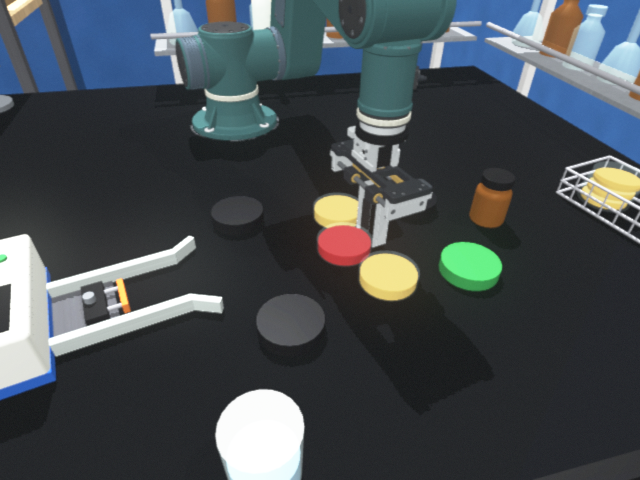

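Red has moved out to (345,245) in the scene view. The yellows are still at (338,211) and (388,276). Continuing.

Emit:
arm_command(plan=[-0.6,-0.05,0,0,0,0,0.6,-0.7,-0.06,0,0,0,0,0.6,-0.7,-0.06,0,0,0,0,0.6,-0.7,-0.06,0,0,0,0,0.6,-0.7,-0.06,0,0,0,0,0.6,-0.7,-0.06,0,0,0,0,0.6,-0.7,-0.06,0,0,0,0,0.6,-0.6,-0.05,0,0,0,0,0.6])

```text
time: 6.92
tool_pos: [0.5417, 0.1206, 0.0124]
ee_rot: [-3.142, 0.0, 1.797]
wrist_force: [-0.5, 0.9, -1.0]
width: 0.0375
```

Run:
```python
from h import *
from bench import cams
status()
s=cams.snapshot("scene")
cv2.imwrite("pics/scene3.png",s["pixels"][:,:,::-1])
```

```text
t 6.92 p [0.5417 0.1206 0.0124] rpy deg [-180.      0.    102.93] w 0.0375 s,n 0.0048 0.555 F [-0.48  0.92 -0.99]
```

View pics/scene3.png

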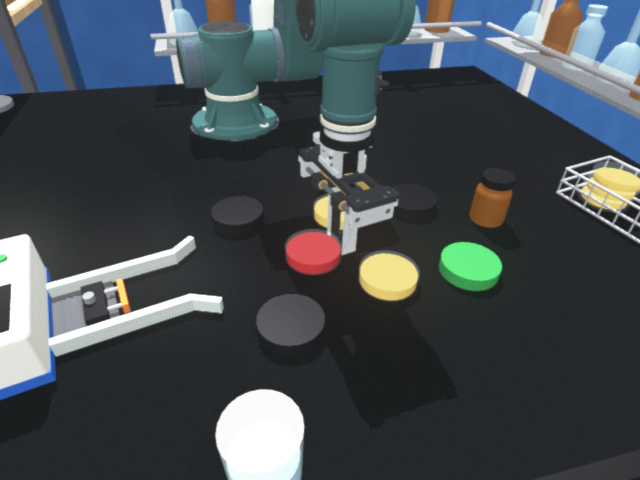

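Emit:
arm_command(plan=[-0.6,-0.1,0,0,0,0,0.6,-0.9,-0.18,0,0,0,0,0.6,-1,-0.2,0,0,0,0,0.6,-1,-0.2,0,0,0,0,0.6,-1,-0.2,0,0,0,0,0.6,-1,-0.2,0,0,0,0,0.6,-0.9,-0.18,0,0,0,0,0.6,-0.6,-0.1,0,0,0,0,0.6])

```text
time: 7.98
tool_pos: [0.5441, 0.0492, 0.0124]
ee_rot: [-3.142, 0.0, 1.796]
wrist_force: [1.2, 1.9, -0.2]
width: 0.0374
```

Run:
```python
from h import *
from bench import cams
status()
s=cams.snapshot("top"); D=dishes(s)
for q in D: print(q,(np.array(q[1:3])@d).round(4),(np.array(q[1:3])@n).round(4))
cv2.imwrite("pics/top4.png",s["pixels"][:,:,::-1])
```

```text
t 7.97 p [0.5441 0.0492 0.0124] rpy deg [-180.      0.    102.92] w 0.0374 s,n 0.0749 0.5412 F [ 1.19  1.86 -0.16]
('yel', 0.454, 0.142, 0.0421) -0.0359 0.4743
('yel', 0.5195, 0.6442, 0.0435) -0.5103 0.6515
('yel', 0.6303, 0.1673, 0.0441) -0.0207 0.6518
('grn', 0.6385, 0.2965, 0.0479) -0.1447 0.6889
```

View pics/top4.png

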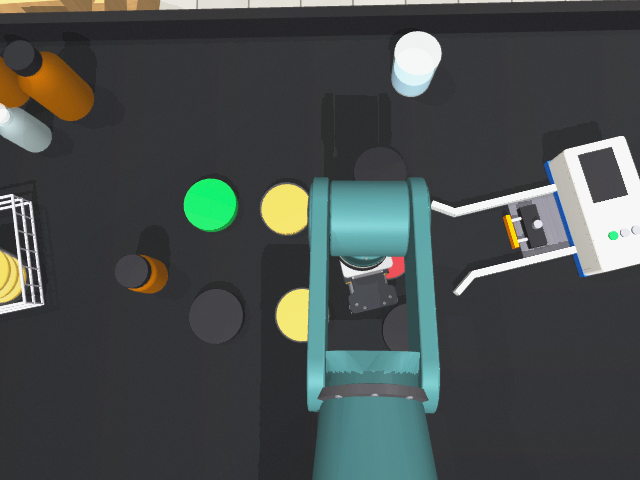

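The yellow dishes have moved under 1 mm, and red at (395,266) is partly hidden but still ahead of the fingers. Next I'll line up with the bay axis.

Emit:
arm_command(plan=[-0.7,-0.14,0,0,0,0,0.6,-1,-0.2,0,0,0,0,0.6,-1,-0.2,0,0,0,0,0.6,-1,-0.2,0,0,0,0,0.6,-1,-0.2,0,0,0,0,0.6,-1,-0.2,0,0,0,0,0.6,-0.7,-0.14,0,0,0,0,0.6,-0.5,0,0,0,0,0,0.6])

```text
time: 9.02
tool_pos: [0.547, -0.0207, 0.0124]
ee_rot: [-3.141, -0.0, 1.796]
wrist_force: [-0.6, 0.7, 0.5]
width: 0.0374
```

Run:
```python
from h import *
from bench import cams
status()
s=cams.snapshot("top"); c=s["pixels"][140:300,400:640,::-1]
cv2.imwrite("pics/top5.png",cv2.resize(c,None,fx=3.3,fy=3.3))
c=cams.snapshot("scene")["pixels"][180:380,80:400,::-1]
cv2.imwrite("pics/scene5.png",cv2.resize(c,None,fx=2.5,fy=2.5))
```

```text
t 9.03 p [ 0.547  -0.0207  0.0124] rpy deg [-1.7999e+02 -1.0000e-02  1.0292e+02] w 0.0374 s,n 0.1437 0.5282 F [-0.58  0.67  0.55]
```

View pics/top5.png

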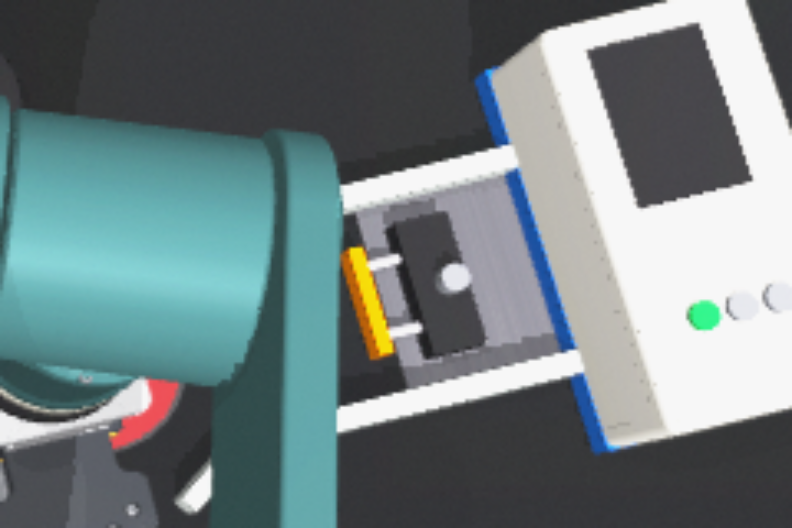

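View pics/scene5.png

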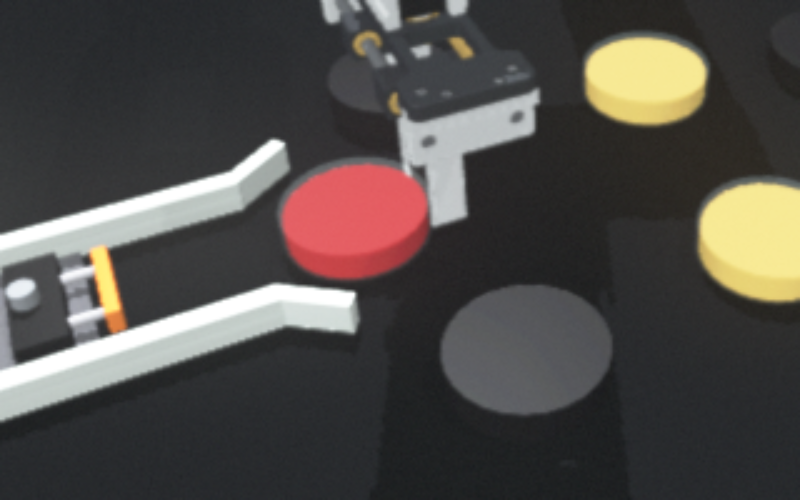

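Red is in the flared mouth at about (355,215) of the scene crop, centred between the lips. Pushing in along the axis.

Emit:
arm_command(plan=[-0.6,0,0,0,0,0,0.6,-0.7,0,0,0,0,0,0.6,-0.7,0,0,0,0,0,0.6,-0.7,0,0,0,0,0,0.6,-0.7,0,0,0,0,0,0.6,-0.5,0,0,0,0,0,0.6,-0.3,0,0,0,0,0,0.6,0,0,0,0,0,0,0.6])

```text
time: 10.12
tool_pos: [0.5566, -0.0616, 0.0125]
ee_rot: [3.142, 0.001, 1.796]
wrist_force: [0.8, -0.4, -0.4]
width: 0.0375
```

Run:
```python
from h import *
from bench import cams
o=status()
s=cams.snapshot("scene");c=s["pixels"][180:380,40:360,::-1]
cv2.imwrite("pics/scene6.png",cv2.resize(c,None,fx=2.5,fy=2.5))
```

```text
t 10.12 p [ 0.5566 -0.0616  0.0125] rpy deg [1.8000e+02 3.0000e-02 1.0293e+02] w 0.0375 s,n 0.1857 0.5283 F [ 0.78 -0.42 -0.41]
```

View pics/scene6.png

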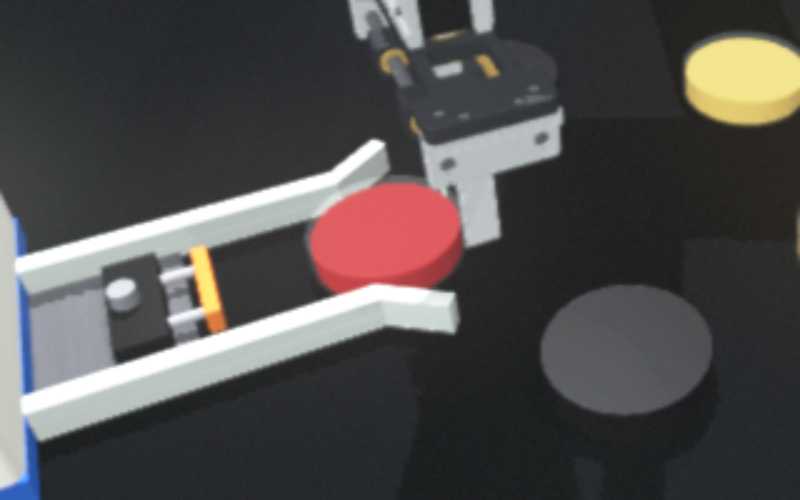

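Emit:
arm_command(plan=[-0.4,0,0,0,0,0,0.6,-0.5,0,0,0,0,0,0.6,-0.5,0,0,0,0,0,0.6,-0.5,0,0,0,0,0,0.6,-0.4,0,0,0,0,0,0.6,-0.4,0,0,0,0,0,0.6,-0.3,0,0,0,0,0,0.6,-0.2,0,0,0,0,0,0.6])

```text
time: 11.18
tool_pos: [0.5637, -0.0925, 0.0125]
ee_rot: [-3.142, 0.0, 1.797]
wrist_force: [0.3, 1.6, -0.2]
width: 0.0377
```

Run:
```python
from h import *
from bench import cams
o=status()
s=cams.snapshot("scene");c=s["pixels"][180:380,40:360,::-1]
cv2.imwrite("pics/scene7.png",cv2.resize(c,None,fx=2.5,fy=2.5))
for _ in range(1): print(-np.array(status()["wrist_force"])[:2]@d)
```

```text
t 11.18 p [ 0.5637 -0.0925  0.0125] rpy deg [-180.      0.    102.94] w 0.0377 s,n 0.2174 0.5283 F [ 0.33  1.57 -0.17]
t 11.22 p [ 0.5638 -0.0928  0.0125] rpy deg [1.8000e+02 2.0000e-02 1.0293e+02] w 0.0376 s,n 0.2176 0.5283 F [-0.2   0.26  1.33]
0.295286720230564
```

View pics/scene7.png

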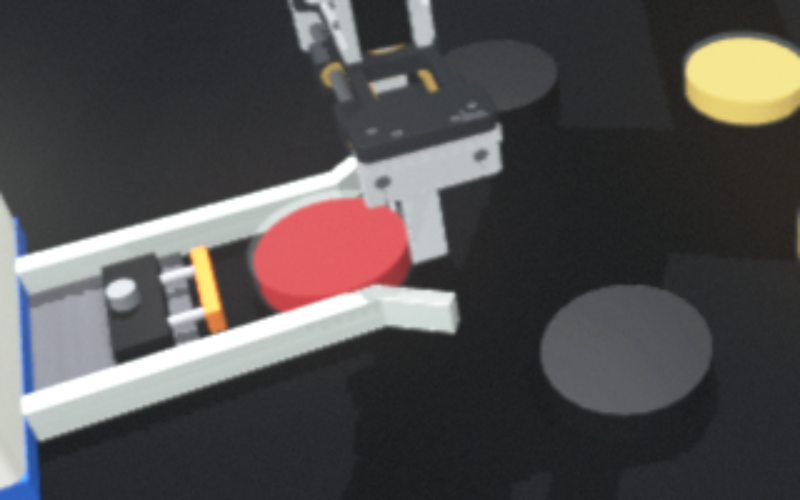

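Emit:
arm_command(plan=[-0.2,0,0,0,0,0,0.6,-0.2,0,0,0,0,0,0.6,-0.2,0,0,0,0,0,0.6,-0.2,0,0,0,0,0,0.6,-0.1,0,0,0,0,0,0.6,-0.1,0,0,0,0,0,0.6,0,0,0,0,0,0,0.6])

```text
time: 12.1
tool_pos: [0.5659, -0.1023, 0.0125]
ee_rot: [3.142, 0.0, 1.797]
wrist_force: [0.5, 0.4, 0.4]
width: 0.0377
```

Emit:
arm_command(plan=[-0.1,0,0,0,0,0,0.6,-0.1,0,0,0,0,0,0.6,0,0,0,0,0,0,0.6])

```text
time: 12.48
tool_pos: [0.5664, -0.1042, 0.0125]
ee_rot: [-3.142, 0.0, 1.797]
wrist_force: [-1.2, 1.3, -0.4]
width: 0.0373
```

```bash
cat > f.py <<'E'
from h import *
from bench import cams
fs=[]
o=status(); fs.append(-np.array(o["wrist_force"])[:2]@d)
print("push",np.round(fs,2),"tau",np.round(o["joint_torque"],2)[:2])
E
python3 f.py
```

```text
t 12.47 p [ 0.5664 -0.1042  0.0125] rpy deg [-1.8000e+02  2.0000e-02  1.0294e+02] w 0.0373 s,n 0.2294 0.5282 F [-1.17  1.32 -0.44]
push [1.55] tau [ -0.39 -38.3 ]
```

Emit:
arm_command(plan=[-0.1,0,0,0,0,0,0.6,-0.1,0,0,0,0,0,0.6,0,0,0,0,0,0,0.6])

```text
time: 12.85
tool_pos: [0.5668, -0.1062, 0.0125]
ee_rot: [3.142, 0.0, 1.797]
wrist_force: [0.3, -0.3, -0.1]
width: 0.0376
```

Emit:
arm_command(plan=[-0.1,0,0,0,0,0,0.6,-0.1,0,0,0,0,0,0.6,0,0,0,0,0,0,0.6])

```text
time: 13.22
tool_pos: [0.5673, -0.1081, 0.0125]
ee_rot: [3.142, 0.0, 1.797]
wrist_force: [-0.4, 0.7, -0.1]
width: 0.0375
```

```bash
python3 f.py
```

```text
t 13.22 p [ 0.5673 -0.1081  0.0125] rpy deg [1.8000e+02 1.0000e-02 1.0294e+02] w 0.0375 s,n 0.2334 0.5282 F [-0.44  0.69 -0.15]
push [0.77] tau [ -0.38 -38.45]
```

Emit:
arm_command(plan=[-0.1,0,0,0,0,0,0.6,-0.1,0,0,0,0,0,0.6,0,0,0,0,0,0,0.6])

```text
time: 13.6
tool_pos: [0.5677, -0.1101, 0.0125]
ee_rot: [3.142, 0.0, 1.797]
wrist_force: [0.6, -0.1, 0.2]
width: 0.0375
```

```bash
python3 f.py
python3 - <<'E'
from h import *
from bench import cams
s=cams.snapshot("scene");c=s["pixels"][220:340,60:220,::-1]
cv2.imwrite("pics/scene8.png",cv2.resize(c,None,fx=5,fy=5))
E
```

```text
t 13.6 p [ 0.5677 -0.1101  0.0125] rpy deg [1.8000e+02 2.0000e-02 1.0294e+02] w 0.0375 s,n 0.2354 0.5282 F [ 0.58 -0.07  0.18]
push [-0.2] tau [ -0.38 -38.52]
```

View pics/scene8.png

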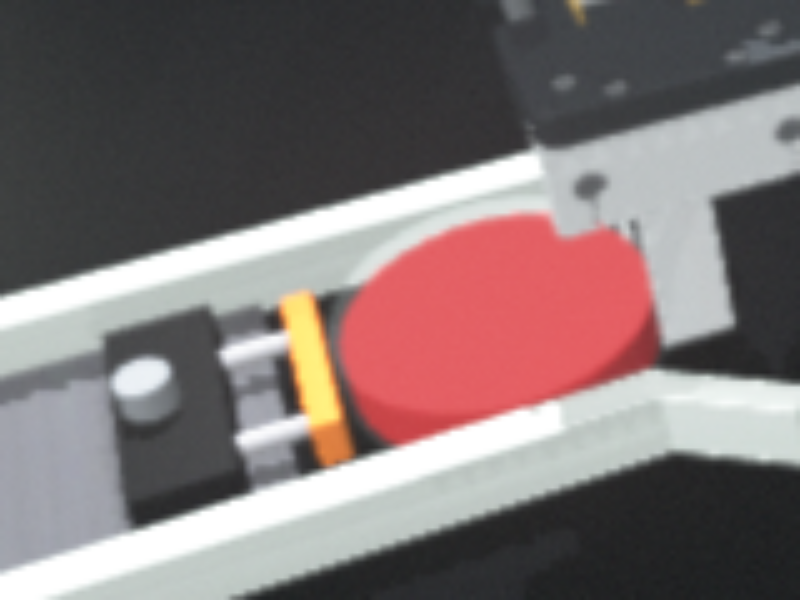

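The dish's glass rim at (340,350) in the crop is a hair from the orange face at (325,350). From here I'll advance in small steps.

Emit:
arm_command(plan=[-0.1,0,0,0,0,0,0.6,0,0,0,0,0,0,0.6])

```text
time: 13.9
tool_pos: [0.5679, -0.111, 0.0125]
ee_rot: [3.142, 0.0, 1.797]
wrist_force: [1.2, 1.2, -0.3]
width: 0.0376
```

Emit:
arm_command(plan=[-0.1,0,0,0,0,0,0.6,0,0,0,0,0,0,0.6])

```text
time: 14.15
tool_pos: [0.5681, -0.1117, 0.0125]
ee_rot: [-3.142, -0.0, 1.797]
wrist_force: [-0.4, 2.0, 0.0]
width: 0.0376
```

```bash
python3 f.py
```

```text
t 14.15 p [ 0.5681 -0.1117  0.0125] rpy deg [-1.8000e+02 -2.0000e-02  1.0294e+02] w 0.0376 s,n 0.2371 0.5282 F [-0.44  1.96  0.03]
push [2.01] tau [ -0.93 -38.46]
```

Emit:
arm_command(plan=[-0.1,0,0,0,0,0,0.6,0,0,0,0,0,0,0.6])

```text
time: 14.4
tool_pos: [0.5683, -0.1124, 0.0125]
ee_rot: [-3.142, -0.001, 1.797]
wrist_force: [-0.9, 3.9, 0.4]
width: 0.0378
```

```bash
python3 f.py
```

```text
t 14.4 p [ 0.5683 -0.1124  0.0125] rpy deg [-1.8000e+02 -5.0000e-02  1.0294e+02] w 0.0378 s,n 0.2378 0.5282 F [-0.91  3.93  0.38]
push [4.03] tau [ -1.76 -38.28]
```

Emit:
arm_command(plan=[-0.1,0,0,0,0,0,0.6,0,0,0,0,0,0,0.6])

```text
time: 14.65
tool_pos: [0.5685, -0.1132, 0.0125]
ee_rot: [-3.141, -0.001, 1.797]
wrist_force: [-1.1, 5.4, 0.9]
width: 0.0376
```

```bash
python3 f.py
```

```text
t 14.65 p [ 0.5685 -0.1132  0.0125] rpy deg [-1.7999e+02 -6.0000e-02  1.0295e+02] w 0.0376 s,n 0.2386 0.5282 F [-1.15  5.39  0.89]
push [5.51] tau [ -2.67 -38.1 ]
```

Emit:
arm_command(plan=[-0.1,0,0,0,0,0,0.6,0,0,0,0,0,0,0.6])

```text
time: 14.9
tool_pos: [0.5686, -0.1139, 0.0124]
ee_rot: [-3.141, -0.002, 1.797]
wrist_force: [-2.0, 6.2, 2.4]
width: 0.0375
```

```bash
python3 f.py
```

```text
t 14.9 p [ 0.5686 -0.1139  0.0124] rpy deg [-1.7999e+02 -9.0000e-02  1.0295e+02] w 0.0375 s,n 0.2394 0.5282 F [-1.98  6.17  2.41]
push [6.46] tau [ -3.05 -38.02]
```

Emit:
arm_command(plan=[-0.06,0,0,0,0,0,0.6,0,0,0,0,0,0,0.6])

```text
time: 15.15
tool_pos: [0.5687, -0.1142, 0.0125]
ee_rot: [-3.141, -0.002, 1.797]
wrist_force: [-0.6, 6.4, 2.5]
width: 0.0377
```

```bash
python3 f.py
```

```text
t 15.15 p [ 0.5687 -0.1142  0.0125] rpy deg [-1.7999e+02 -1.3000e-01  1.0295e+02] w 0.0377 s,n 0.2396 0.5282 F [-0.59  6.35  2.51]
push [6.32] tau [ -3.44 -37.91]
```

Emit:
arm_command(plan=[-0.1,0,0,0,0,0,0.6,0,0,0,0,0,0,0.6,0,0,0,0,0,0,0.6])

```text
time: 15.52
tool_pos: [0.5688, -0.1148, 0.0124]
ee_rot: [-3.141, -0.003, 1.797]
wrist_force: [-2.0, 7.6, 2.6]
width: 0.0378
```

```bash
python3 f.py
```

```text
t 15.53 p [ 0.5688 -0.1148  0.0124] rpy deg [-1.7998e+02 -1.7000e-01  1.0296e+02] w 0.0378 s,n 0.2402 0.5282 F [-2.02  7.56  2.56]
push [7.82] tau [ -3.88 -37.8 ]
```

Emit:
arm_command(plan=[0,0,0,0,0,0,0.6,0,0,0,0,0,0,0.6,0,0,0,0,0,0,0.6,0,0,0,0,0,0,0.6])

```text
time: 16.02
tool_pos: [0.5688, -0.1148, 0.0125]
ee_rot: [-3.141, -0.003, 1.797]
wrist_force: [-1.4, 7.8, 3.0]
width: 0.0375
```

```bash
python3 f.py
```

```text
t 16.02 p [ 0.5688 -0.1148  0.0125] rpy deg [-1.7998e+02 -1.7000e-01  1.0296e+02] w 0.0375 s,n 0.2402 0.5282 F [-1.36  7.82  2.99]
push [7.93] tau [ -3.87 -37.81]
```

Emit:
arm_command(plan=[0,0,0,0,0,0,0.6,0,0,0,0,0,0,0.6,0,0,0,0,0,0,0.6,0,0,0,0,0,0,0.6,0,0,0,0,0,0,0.6,0,0,0,0,0,0,0.6])

```text
time: 16.77
tool_pos: [0.5688, -0.1147, 0.0124]
ee_rot: [-3.141, -0.003, 1.797]
wrist_force: [-2.0, 7.2, 2.3]
width: 0.0378
```

```bash
python3 f.py
python3 - <<'E'
from h import *
from bench import cams
s=cams.snapshot("scene");c=s["pixels"][220:340,60:220,::-1]
cv2.imwrite("pics/scene9.png",cv2.resize(c,None,fx=5,fy=5))
E
```

```text
t 16.77 p [ 0.5688 -0.1147  0.0124] rpy deg [-1.7998e+02 -1.7000e-01  1.0296e+02] w 0.0378 s,n 0.2402 0.5282 F [-1.96  7.17  2.32]
push [7.43] tau [ -3.87 -37.81]
```

View pics/scene9.png

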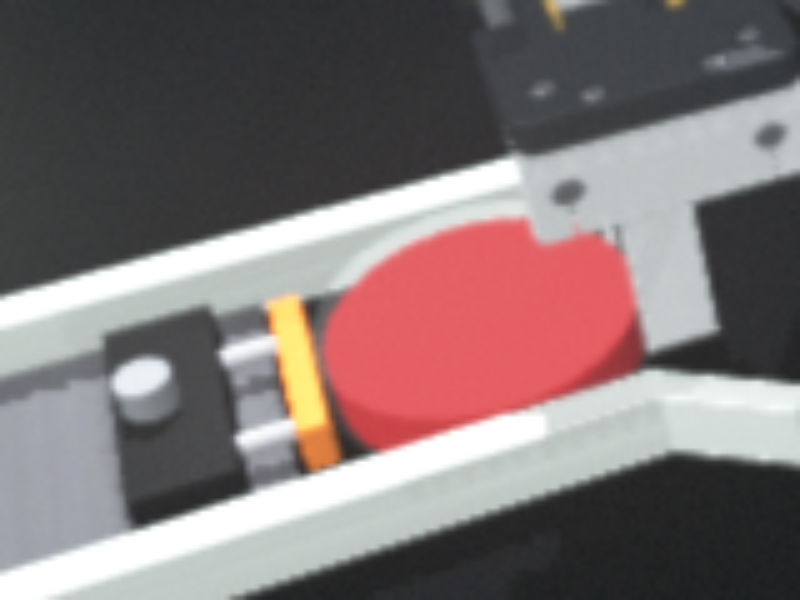

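The pad has visibly moved back (front top corner from about x=285 to 270 in the crop). The push held at about 7.5–8 N for over a second. Easing off slowly, then backing straight out and lifting.

Emit:
arm_command(plan=[0.1,0,0,0,0,0,0.6,0.1,0,0,0,0,0,0.6,0.1,0,0,0,0,0,0.6,0.1,0,0,0,0,0,0.6,0.1,0,0,0,0,0,0.6,0.1,0,0,0,0,0,0.6,0.1,0,0,0,0,0,0.6,0.1,0,0,0,0,0,0.6])

```text
time: 17.82
tool_pos: [0.5675, -0.1088, 0.0126]
ee_rot: [3.141, 0.001, 1.797]
wrist_force: [-0.4, 0.2, -0.9]
width: 0.0376
```

Emit:
arm_command(plan=[0.2,0,0,0,0,0,0.6,0.5,0,0,0,0,0,0.6,0.8,0,0,0,0,0,0.6,0.8,0,0,0,0,0,0.6,0,0,-3,0,0,0,0.6,0,0,-5,0,0,0,0.6,0,0,-5,0,0,0,0.6,0,0,-2,0,0,0,0.6])

```text
time: 18.82
tool_pos: [0.5638, -0.086, 0.1669]
ee_rot: [3.136, 0.003, 1.797]
wrist_force: [-0.8, -0.0, -0.5]
width: 0.0378
```

Emit:
arm_command(plan=[5,0,-3,0,0,0,0.6,5,0,0,0,0,0,0.6,5,-2,0,0,0,0,0.6,5,-3,0,0,0,0,0.6,5,-3,0,0,0,0,0.6,4,-2,0,0,0,0,0.6,0,0,0,0,0,0,0.6])

```text
time: 19.7
tool_pos: [0.3979, 0.1761, 0.1928]
ee_rot: [3.141, -0.0, 1.802]
wrist_force: [0.6, -0.9, -0.9]
width: 0.0372
```

Run:
```python
from h import *
from bench import cams
status()
s=cams.snapshot("top"); D=dishes(s)
for q in D: 
    p=np.array(q[1:3]); print(q,"bay x,y",(p@d-.2515).round(4),(p@n-.5281).round(4))
cv2.imwrite("pics/top10.png",s["pixels"][:,:,::-1])
s=cams.snapshot("scene");cv2.imwrite("pics/scene10.png",s["pixels"][:,:,::-1])
```

```text
t 19.7 p [0.3979 0.1761 0.1928] rpy deg [ 1.7994e+02 -3.0000e-02  1.0324e+02] w 0.0372 s,n -0.0818 0.4274 F [ 0.56 -0.89 -0.87]
('red', 0.5787, -0.1566, 0.0445) bay x,y 0.0317 0.0003
('yel', 0.4539, 0.1407, 0.0424) bay x,y -0.2861 -0.0542
('yel', 0.5195, 0.6442, 0.0435) bay x,y -0.7618 0.1234
('yel', 0.6302, 0.1677, 0.0439) bay x,y -0.2726 0.1237
('grn', 0.6385, 0.2965, 0.0479) bay x,y -0.3962 0.1608
```

View pics/top10.png

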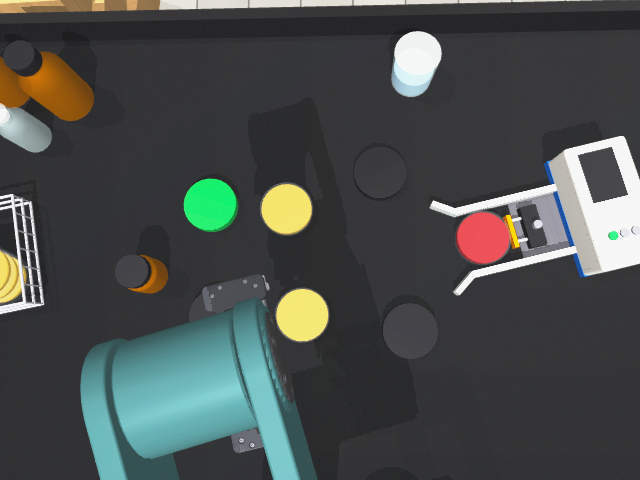

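View pics/scene10.png

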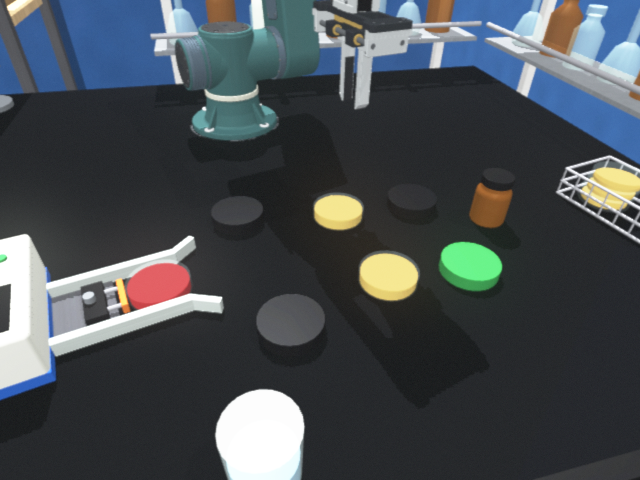

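Red lies at the pad at (483,238) in the top view, at bay x ≈ 32 mm and y ≈ 0. The yellows at (286,209) and (302,315) and the jar at (142,273) are in place, and the arm is clear. Handing in.

```bash
python3 -c "
from bench import close_job
print(close_job())"
```

```text
the job is handed in; nothing more can be done
None
```

The red dish is in the reader's bay against the orange pad, and the job is handed in at about 20 s of the 72 s allowed.

- **Push:** I set the fingers about 37 mm apart and pushed the dish straight out of the row, then slid it along the bay axis to the pad. I pressed at about 7.4–7.9 N by the wrist reading for over a second, eased off slowly, backed out and lifted clear. No force reading during the press exceeded 8 N, though each single reading is noisy by about 1 N.
- **Last checks, from the final pictures:**
  - **Red dish:** its centre is about 32 mm inside the mouth and within 1 mm of the mid-line. It looks flat.
  - **Yellow dishes:** both are within about 1 mm of where they started.
  - **Jar:** it looks unmoved; I compared it by eye in the pictures rather than measuring it.
  - **Arm:** it stands clear of everything.

None of the checks failed or disagreed. The scene camera's first estimates of the dish positions were off by 1–2 cm because each dish's side wall was included in its colour patch. I relied on the top camera for positions instead.

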